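Push the cheese block through the gap between two wheels

ROBOT

A 7-joint arm with a two-finger parallel gripper is mounted at the origin on a cart in front of the work surface, level with it; the furniture and walls round the work are solid. World frame = base frame: x ahead of the robot, y to its left, z up, the work surface at z = 0. Lengths are in m, angles in rad, forces in N, time in s.
With the tool pointing down it reaches from about 0.425 to 1.025 m from the base axis. Payload 9.4 kg.
Tool frame: the origin (TCP) lies midway between the tips of the shut fingers; the grasp point (between the pads) lies 19 mm behind it (arm.grip_depth is the distance from the TCP to the grasp point, in m); z points along the fingers, y is the line along which they close (so a half turn about z gives the same grasp; the last joint's range is limited). The gripper opens to 93 mm and grips with 3 to 60 N. Pads are 15 mm wide; open, the fingers measure 128 mm over their backs; the gripper's body (75 mm by 188 mm) begins 65 mm behind the grasp point.
Start: joints at [-1.398, 0.599, -0.003, 1.599, 0.002, 0.943, -0.08], TCP at [0.179, 0.702, 0.219] pointing down, gripper open.
Joint ranges: [-2.57, 2.57], [-0.35, 1.97], [-1.29, 1.29], [0.11, 2.56], [-1.05, 4.19], [0.11, 1.86], [-2.63, 2.63]. Speed limits (rad/s): [2.22, 2.22, 3.01, 3.01, 3.14, 3.14, 3.14].

INTERFACE

Orientations are given as a rotation vector (axis times angle).
In Python, from bench import arm, imaging gives the robot as it stands.
- The arm moves only by the tool play_rows, never from a script. Its argument "commands" is text: rows parted by semicolons, each of 6 numbers parted by spaces: the shift along the tool's x, y, z in m, then the turn, a rotation vector about the tool's x, y, z in rad. A call has exactly 5 rows; each row shifts and turns the commanded pose from where the row before left it, along the tool's axes as they then stand; what a row does not reach is not made up. A row lasts 1/12 s, in which the tool goes at most 41.7 mm and 7.16 degrees, less where a joint would pass 70% of its speed; a pose out of reach is approached as far as the arm can. A call with a gripper value outside its range is refused whole. "claw" is the opening, from 0 (shut) to 1 (fully open), set as the call begins (left out, the last holds). The fingers move at their own pace and stop on an object; the grip force is fixed at half the most. Time passes only in rows, so rows that do not move let the fingers close, or fill a call up. It gives the time, the measured TCP pose, the force, the opening and the grip force at its end, in the units of the state.
- arm.state(): the state, without advancing time (a new reading comes with each control period).
- imaging.read_camera(name): name is "scene" or "top" or "wrist"; returns a dict with "color" (400x640x3 uint8, blue, green, red), "fov_y" (degrees; the focal length in pixels is half the picture's height over the tangent of half this angle, whatever the lens; pixels are square), "cx", "cy" (the principal point, pixels), "R" (3x3) and "t" (3): a world point X has camera coordinates R X + t. Camera axes: x right, y down, z forward; pixel columns grow to the right and rows downward; lengths in m; the calibration is good to about 2 mm. The wrist camera is an equidistant fisheye: a pixel r from the principal point sees the ray r / f radians off the axis. A picture is of the moment at which its call begins. There is no depth.
- arm.hand_in(): hands the job in; it is judged then, once.
The state is a dict: "time": time; "joint_positions": joint angles; "qvel": joint speeds; "tau": joint torques, N m; "position": TCP position; "tool_rot": TCP orientation; "ft_force": force on the tool from outside, world axes, zero at the start; "moment": the same for the moment, N m; "gripper_width": finger opening in m; "gripper_force": force on a finger pad.
Only numpy, scipy, OpenCV 4.12 (cv2) and the standard library are available. Lean on these libraries where they do the work, as an engineer would, in place of code of your own. Each camera call takes 0.05 s, during which the arm holds its last target. There are 200 camera calls.

TASK

Push the pale block of cheese lengthways through the narrow gap between the black wheel and the big white wheel, away from you, until the whole block is past the tightest point of the gap. Only push it along the deck with the fingers, never lift or tip it; straighten it first if it stands askew. Leave the other cheeses where they are, then draw the fingers clear.

Things in the scene. Friction and masses are not known exactly. Their poses are not given: they have to be found in the camera images.
- block_mid (a point): Centre, half-way up, of the plain pale-yellow rectangular block of cheese, 58 x 105 x 52 mm (axes x, y, z), about 0.33 kg, lying loose on the deck in front of the gap. Its long side (105 mm) is its y axis, its z axis points up. It starts roughly lengthways to the gap, off to one side and askew.
- block_end_a (a point): Centre of the block's end face at its +y end (52.5 mm from the centre, 26 mm up); at the start this is the end nearer the robot
- block_end_b (a point): Centre of the block's end face at its -y end (52.5 mm from the centre, 26 mm up); at the start this is the end nearer the gap
- black_wheel: Round black-rinded cheese wheel, 158 mm across, 76 mm high, fixed to the deck, right of the gap. Origin at the centre of its underside. Its x axis points through the gap, away from the robot; its y axis points at the centre of the white wheel.
- white_wheel: Round white cheese wheel with a printed round top, 161 mm across, 76 mm high, fixed to the deck, left of the gap. Origin at the centre of its underside. The gap between the wheels is 66 to 70 mm at its tightest, on the line between the two centres and half-way along it.
- butter: Small yellow block 45 x 63 x 22 mm, loose, to be left alone; origin at the centre of its underside
- herb_cube: Pale block with a speckled top 67 x 86 x 66 mm, loose, to be left alone; origin at the centre of its underside
- brick: Rough yellowish brick of cheese 57 x 92 x 40 mm, loose, to be left alone; origin on its underside, about 20 mm off its centre
- white_cube: White cube-like cheese 74 x 82 x 74 mm, loose, to be left alone; origin at the centre of its underside
- slice: Thin cut slice of cheese 67 x 77 x 30 mm, loose, to be left alone; origin at the centre of its underside

How it is judged:
By the outcome, as a careful person would: the job done as asked, in the order asked, and still so for the second after the job is handed in, with the robot touching nothing.
It also fails if it takes over 58 s, if anything falls off the work surface, if the arm or the gripper's body presses on something with over 40 N, if the wrist force passes 120 N, or if a joint passes its speed limit or range.

## Working session

There is one attempt and no reset: what is moved stays moved. The work goes in short steps, Python scripts to look and compute and a tool call to move; the robot and the scene stay as the last step left them, time stands still between calls to the robot, and variables do not carry over. Pictures are saved under pics/ and viewed, at most 13 in all, crops included, and the job is handed in when it is done.

Besides the shell and the picture viewer there is one more tool, called after "Emit:" by a JSON object that holds its "api" and its "payload", one argument or row to a line. play_rows: Moves the arm, as the interface text tells. Its arguments: {"type":"object","properties":{"commands":{"type":"string"},"claw":{"type":"number"}},"required":["commands"]}

```bash
ls; mkdir -p pics; python3 - <<'E'
from bench import arm, imaging
import cv2
print(arm.state())
for n in ("scene","top"):
    c=imaging.read_camera(n); cv2.imwrite(f"pics/{n}0.png",c["color"]); print(n,c["fov_y"],c["cx"],c["cy"],c["R"],c["t"])
E
```

```text
pics
{'time': 0.0, 'joint_positions': array([-1.39767484,  0.60011851, -0.00257494,  1.6001514 ,  0.00182855,
        0.94289476, -0.07982569]), 'qvel': array([-0.00239706, -0.00040804, -0.00055481,  0.00026287,  0.00084906,
        0.00074016,  0.00059537]), 'tau': array([ 1.24123872e-04, -7.65062499e+01,  1.49746243e+00, -2.52335840e+01,
       -5.24188578e-02,  1.72978838e-02,  1.83306656e-04]), 'position': array([0.17912507, 0.70200468, 0.21775662]), 'tool_rot': array([-3.91274898e-01, -3.11708329e+00,  2.46483730e-03]), 'ft_force': array([ 0.5521237 ,  0.50343714, -0.44915166]), 'moment': array([-0.01604815,  0.01822961, -0.00425699]), 'gripper_force': 0.0, 'gripper_width': 0.09314216236985544}
scene 48.483495042667826 311.0567656745614 195.03766409347438 [[ 0.7085308  -0.70544184  0.01832782]
 [-0.32949328 -0.35367978 -0.87541121]
 [ 0.62403388  0.61421692 -0.48303136]] [-0.41642475  0.18802365  0.86150244]
top 54.55415543211433 317.15154679537795 195.53375798460698 [[ 0.00478698 -0.99992739 -0.01105872]
 [-0.98020155 -0.00250291 -0.1979865 ]
 [ 0.19794444  0.01178754 -0.98014236]] [-0.05962557  0.51322864  0.9632525 ]
```

View pics/top0.png

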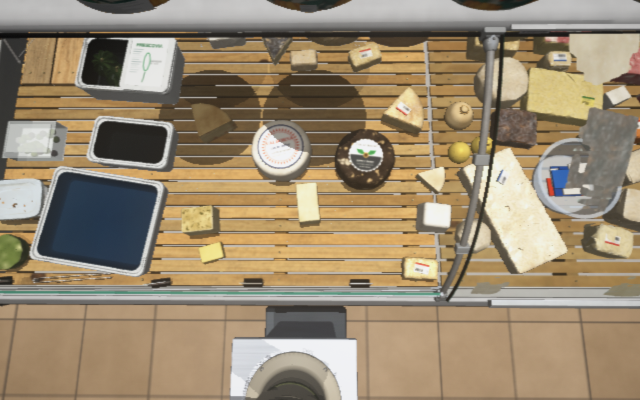

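View pics/scene0.png

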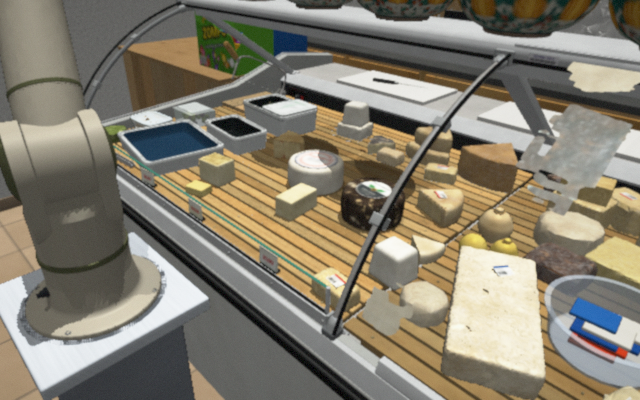

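Top view: white wheel about (281,150), black wheel about (365,159), block about (308,202) tilted slightly, butter (211,252), herb cube (199,220). A rail curves over the right side near u≈445-490, and another stands at the far left in the scene view.

```bash
cat > h.py <<'E'
import numpy as np, cv2
from bench import arm, imaging
def foc(c): return 200/np.tan(np.radians(c["fov_y"]/2))
def ray(c,uv):
    f=foc(c); d=np.array([(uv[0]-c["cx"])/f,(uv[1]-c["cy"])/f,1.])
    return -c["R"].T@c["t"], c["R"].T@d
def onz(c,uv,z): o,d=ray(c,uv); return (o+d*(z-o[2])/d[2])
def proj(c,X):
    p=c["R"]@np.array(X)+c["t"]; return foc(c)*p[:2]/p[2]+[c["cx"],c["cy"]]
E
python3 - <<'E'
from h import *
c=imaging.read_camera("top"); s=imaging.read_camera("scene")
for uv in [(250,285),(445,300),(20,40),(0,100),(490,40)]: print(uv,onz(c,uv,0).round(3))
for uv in [(85,90),(92,75),(180,8),(120,45)]:
    o,d=ray(s,uv); 
    for x in (0.3,0.6): print(uv,x,(o+d*(x-o[0])/d[0]).round(3))
for X in [(0.18,.7,.22),(0.18,.7,.4)]: print(proj(s,X))
im=c["color"]; hsv=cv2.cvtColor(im,cv2.COLOR_BGR2HSV)
big=cv2.resize(im[110:240,230:420],None,fx=4,fy=4,interpolation=cv2.INTER_CUBIC); cv2.imwrite("pics/crop0.png",big)
print(hsv[202,308],hsv[190,304],hsv[215,311],hsv[202,285],hsv[150,290])
E
```

```text
(250, 285) [0.283 0.118 0.   ]
(445, 300) [ 0.248 -0.391  0.   ]
(20, 40) [1.001 0.843 0.   ]
(0, 100) [0.806 0.871 0.   ]
(490, 40) [ 0.997 -0.569  0.   ]
(85, 90) 0.3 [0.3   0.732 0.187]
(85, 90) 0.6 [ 0.6    1.661 -0.064]
(92, 75) 0.3 [0.3   0.642 0.251]
(92, 75) 0.6 [0.6   1.514 0.04 ]
(180, 8) 0.3 [0.3   0.087 0.484]
(180, 8) 0.6 [0.6   0.613 0.419]
(120, 45) 0.3 [0.3   0.401 0.37 ]
(120, 45) 0.6 [0.6   1.124 0.234]
[44.50996949 88.42411214]
[26.57638997 22.95337287]
[ 27  41 243] [ 27  41 243] [ 26  47 243] [ 17 136 185] [105   2 243]
```

View pics/crop0.png

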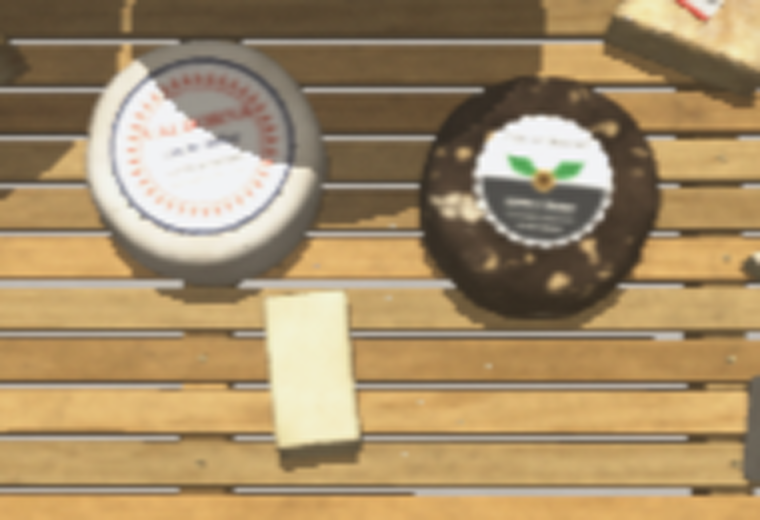

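The crop shows the white label centred near crop (203,146), the black label near (544,180), and the block's top corners at about (264,297), (346,292), (360,440) and (280,450).

```bash
cat >> h.py <<'E'
def block(c,zt=0.052,roi=None,show=False):
    hsv=cv2.cvtColor(c["color"],cv2.COLOR_BGR2HSV)
    m=cv2.inRange(hsv,(22,20,200),(32,95,255))
    if roi: k=np.zeros_like(m); k[roi[1]:roi[3],roi[0]:roi[2]]=255; m&=k
    cs,_=cv2.findContours(m,cv2.RETR_EXTERNAL,cv2.CHAIN_APPROX_NONE)
    q=max(cs,key=cv2.contourArea)[:,0,:]
    P=np.array([onz(c,p,zt)[:2] for p in q])
    (ctr,sz,_)=r=cv2.minAreaRect((P*1000).astype(np.float32))
    b=cv2.boxPoints(r); e=[b[1]-b[0],b[2]-b[1]]; l=max(e,key=np.linalg.norm); l=l*np.sign(l[0])
    return np.array(ctr)/1000, sorted(sz), np.degrees(np.arctan2(l[1],l[0]))
E
python3 - <<'E'
from h import *
c=imaging.read_camera("top")
print("block",block(c,roi=(285,175,335,232)))
for z in (0.076,0.04):
  for n,cr in dict(wlabel=[(203,146)],blabel=[(544,180)],wL=[(88,160)],wR=[(325,160)],bL=[(420,190)],bR=[(660,190)],wlabLR=[(112,146)],wlabR=[(296,146)],bT=[(540,75)],bB=[(540,318)],wT=[(207,38)]).items():
    print(z,n,onz(c,(np.array(cr[0])+.5)/4-.5+np.array([230,110]),z).round(4))
s=imaging.read_camera("scene")
for X in [(0.6,.08,.076),(0.6,-.15,.076)]: print(proj(s,X))
b=cv2.resize(s["color"][135:245,260:420],None,fx=5,fy=5,interpolation=cv2.INTER_CUBIC); cv2.imwrite("pics/crop1.png",b)
E
```

```text
block (array([ 0.49797931, -0.03277612]), [54.17038345336914, 99.13052368164062], np.float32(6.7654476))
0.076 wlabel [0.6402 0.0389 0.076 ]
0.076 blabel [ 0.6173 -0.1836  0.076 ]
0.076 wL [0.6305 0.114  0.076 ]
0.076 wR [ 0.6307 -0.0411  0.076 ]
0.076 bL [ 0.6104 -0.103   0.076 ]
0.076 bR [ 0.6106 -0.2586  0.076 ]
0.076 wlabLR [0.6401 0.0986 0.076 ]
0.076 wlabR [ 0.6402 -0.022   0.076 ]
0.076 bT [ 0.6894 -0.1824  0.076 ]
0.076 bB [ 0.5254 -0.1792  0.076 ]
0.076 wT [0.7153 0.038  0.076 ]
0.04 wlabel [0.6523 0.043  0.04  ]
0.04 blabel [ 0.6286 -0.1878  0.04  ]
0.04 wL [0.6423 0.1208 0.04  ]
0.04 wR [ 0.6425 -0.04    0.04  ]
0.04 bL [ 0.6214 -0.1042  0.04  ]
0.04 bR [ 0.6217 -0.2656  0.04  ]
0.04 wlabLR [0.6523 0.1049 0.04  ]
0.04 wlabR [ 0.6524 -0.0202  0.04  ]
0.04 bT [ 0.7034 -0.1866  0.04  ]
0.04 bB [ 0.5333 -0.1833  0.04  ]
0.04 wT [0.7303 0.042  0.04  ]
[294.5662142  157.85800254]
[357.55638377 185.74936829]
```

View pics/crop1.png

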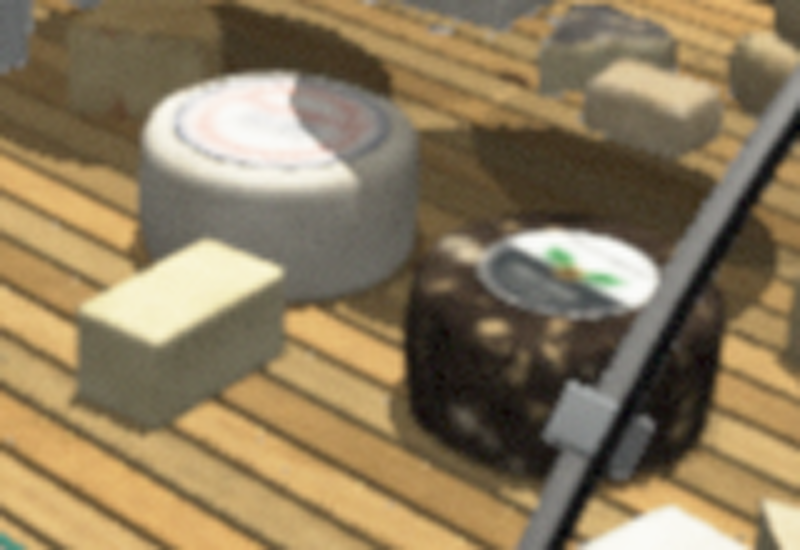

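```bash
cat >> h.py <<'E'
def tri(l):
    A=0;b=0
    for c,uv in l:
        o,d=ray(c,uv); d/=np.linalg.norm(d); M=np.eye(3)-np.outer(d,d); A=A+M; b=b+M@o
    return np.linalg.solve(A,b)
from scipy.spatial.transform import Rotation as Ro
def plan(xyz,yaw,n):
    """n rows from measured pose to tool-y heading yaw(deg) at xyz, tool down"""
    s=arm.state(); p=np.array(s["position"]); R=Ro.from_rotvec(s["tool_rot"])
    a=np.radians(yaw); y=np.array([np.cos(a),np.sin(a),0]); z=np.array([0,0,-1.]); x=np.cross(y,z)
    T=Ro.from_matrix(np.c_[x,y,z]); w=(R.inv()*T).as_rotvec()/n; d=(np.array(xyz)-p)/n
    print("pos",p.round(4),"time",round(s["time"],2),"rot total deg",np.degrees(w*n).round(1))
    for i in range(n):
        t=(R*Ro.from_rotvec(w*i)).inv().apply(d); print(" ".join(f"{v:.4f}" for v in t),"0 0 %.4f"%w[2] if abs(w[:2]).max()<.002 else w.round(4),end=";" if (i+1)%5 else "\n")
E
python3 - <<'E'
from h import *
c=imaging.read_camera("top"); s=imaging.read_camera("scene")
C=lambda q:(np.array(q)+.5)/4-.5+np.array([230,110]); S=lambda q:(np.array(q)+.5)/5-.5+np.array([260,135])
for n,a,b in [("w",(203,146),(282,117)),("b",(544,180),(570,272)),("c1",(264,297),(207,240)),("c2",(346,292),(284,270)),("c3",(360,440),(155,345)),("c4",(280,450),(80,310))]:
    print(n,tri([(c,C(a)),(s,S(b))]).round(4), onz(s,S(b),.076 if n in"wb" else .052).round(4), onz(c,C(a),.076 if n in"wb" else .052).round(4))
plan((.49,.06,.15),-6.5,20)
E
```

```text
w [0.6411 0.0379 0.0767] [0.6438 0.0385 0.076 ] [0.6402 0.0389 0.076 ]
b [ 0.6189 -0.1847  0.0732] [ 0.6158 -0.1881  0.076 ] [ 0.6173 -0.1836  0.076 ]
c1 [ 0.5462 -0.0013  0.0472] [ 0.5407 -0.0083  0.052 ] [ 0.5444 -0.001   0.052 ]
c2 [ 0.5493 -0.0555  0.0492] [ 0.5465 -0.0595  0.052 ] [ 0.5479 -0.0549  0.052 ]
c3 [ 0.451  -0.0648  0.0473] [ 0.4461 -0.071   0.052 ] [ 0.4499 -0.0644  0.052 ]
c4 [ 0.4452 -0.0138  0.0481] [ 0.4424 -0.0202  0.052 ] [ 0.4432 -0.0129  0.052 ]
pos [0.1792 0.7024 0.2185] time 0.4 rot total deg [-0.   0.  82.2]
-0.0230 -0.0273 0.0034 0 0 0.0717;-0.0249 -0.0256 0.0034 0 0 0.0717;-0.0267 -0.0237 0.0034 0 0 0.0717;-0.0283 -0.0217 0.0034 0 0 0.0717;-0.0298 -0.0197 0.0034 0 0 0.0717
-0.0311 -0.0175 0.0034 0 0 0.0717;-0.0323 -0.0152 0.0034 0 0 0.0717;-0.0333 -0.0128 0.0034 0 0 0.0717;-0.0341 -0.0104 0.0034 0 0 0.0717;-0.0348 -0.0080 0.0034 0 0 0.0717
-0.0353 -0.0054 0.0034 0 0 0.0717;-0.0356 -0.0029 0.0034 0 0 0.0717;-0.0357 -0.0003 0.0034 0 0 0.0717;-0.0356 0.0022 0.0034 0 0 0.0717;-0.0354 0.0048 0.0034 0 0 0.0717
-0.0349 0.0073 0.0034 0 0 0.0717;-0.0343 0.0098 0.0034 0 0 0.0717;-0.0335 0.0122 0.0034 0 0 0.0717;-0.0326 0.0146 0.0034 0 0 0.0717;-0.0314 0.0169 0.0034 0 0 0.0717
```

Emit:
{"api": "play_rows", "payload": {
  "commands": "-0.023 -0.027 0 0 0 0.072;-0.025 -0.0255 0 0 0 0.072;-0.027 -0.0235 0 0 0 0.072;-0.028 -0.0215 0 0 0 0.072;-0.030 -0.0195 0 0 0 0.072",
  "claw": 0.45
}}

```text
time: 0.82
position: [0.258, 0.5411, 0.2187]
tool_rot: [0.948, 2.995, 0.001]
ft_force: [0.6, 0.7, 0.6]
gripper_width: 0.0643
gripper_force: 0.0
```

Emit:
{"api": "play_rows", "payload": {
  "commands": "-0.031 -0.0175 0 0 0 0.072;-0.032 -0.015 0 0 0 0.072;-0.033 -0.013 0 0 0 0.072;-0.034 -0.0105 0 0 0 0.072;-0.035 -0.008 0 0 0 0.072"
}}

```text
time: 1.23
position: [0.3348, 0.3807, 0.2189]
tool_rot: [-1.469, -2.777, -0.001]
ft_force: [1.5, 0.3, -0.3]
gripper_width: 0.0423
gripper_force: 0.0
```

Emit:
{"api": "play_rows", "payload": {
  "commands": "-0.035 -0.0055 0 0 0 0.072;-0.0355 -0.003 0 0 0 0.072;-0.0355 0 0.003 0 0 0.072;-0.0355 0.002 0.003 0 0 0.072;-0.0355 0.005 0.003 0 0 0.072"
}}

```text
time: 1.65
position: [0.412, 0.2203, 0.2099]
tool_rot: [1.942, 2.469, 0.002]
ft_force: [0.0, 0.6, -0.2]
gripper_width: 0.0419
gripper_force: 0.0
```

Emit:
{"api": "play_rows", "payload": {
  "commands": "-0.035 0.007 0.005 0 0 0.072;-0.034 0.010 0.010 0 0 0.072;-0.0335 0.012 0.010 0 0 0.072;-0.0325 0.0145 0.010 0 0 0.072;-0.0315 0.017 0.010 0 0 0.070"
}}

```text
time: 2.07
position: [0.4889, 0.0596, 0.1645]
tool_rot: [2.35, 2.084, 0.001]
ft_force: [0.4, 0.8, -0.0]
gripper_width: 0.0418
gripper_force: 0.0
```

```bash
python3 - <<'E'
from h import *
plan((.49,.042,.02),-6,10)
for n in("scene","wrist"):
    c=imaging.read_camera(n); cv2.imwrite(f"pics/{n}1.png",c["color"])
E
```

```text
pos [0.4889 0.0596 0.1645] time 2.07 rot total deg [ 0.  -0.  -0.9]
-0.0017 0.0003 0.0144 0 0 -0.0015;-0.0017 0.0003 0.0144 0 0 -0.0015;-0.0017 0.0003 0.0144 0 0 -0.0015;-0.0017 0.0003 0.0144 0 0 -0.0015;-0.0017 0.0003 0.0144 0 0 -0.0015
-0.0017 0.0003 0.0144 0 0 -0.0015;-0.0017 0.0003 0.0144 0 0 -0.0015;-0.0017 0.0003 0.0144 0 0 -0.0015;-0.0017 0.0003 0.0144 0 0 -0.0015;-0.0017 0.0003 0.0144 0 0 -0.0015
```

View pics/scene1.png

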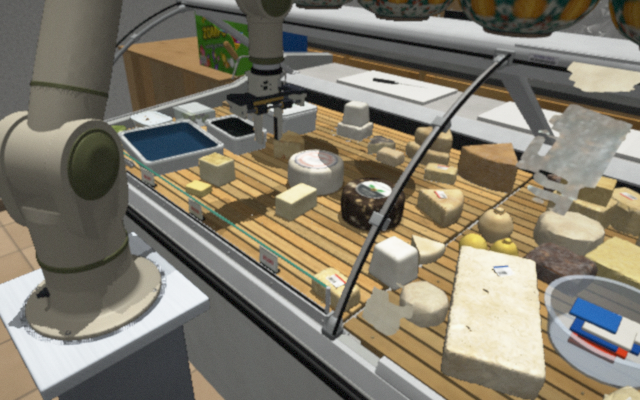

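View pics/wrist1.png

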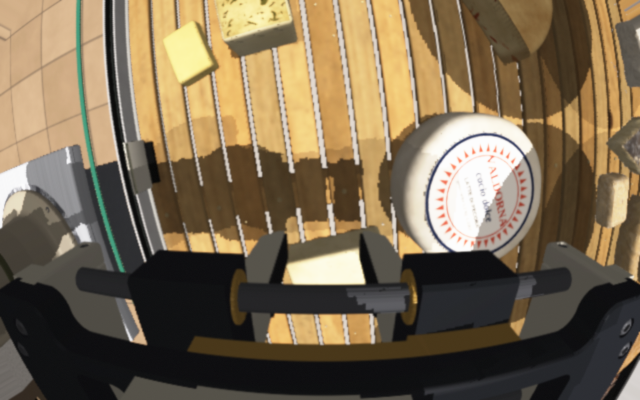

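Emit:
{"api": "play_rows", "payload": {
  "commands": "0 0 0.029 0 0 -0.016;0 0 0.029 0 0 0;0 0 0.029 0 0 0;0 0 0.029 0 0 0;0 0 0.028 0 0 0"
}}

```text
time: 2.58
position: [0.4884, 0.0619, 0.0196]
tool_rot: [2.329, 2.108, 0.002]
ft_force: [0.5, 0.2, 0.4]
gripper_width: 0.0418
gripper_force: 0.0
```

Emit:
{"api": "play_rows", "payload": {
  "commands": "-0.008 0 0 0 0 0;-0.008 0 0 0 0 0;-0.008 0 0 0 0 0;-0.008 0 0 0 0 0;-0.006 0 0 0 0 0"
}}

```text
time: 3.0
position: [0.4851, 0.022, 0.0223]
tool_rot: [2.33, 2.104, 0.003]
ft_force: [1.2, 0.5, -0.2]
gripper_width: 0.0418
gripper_force: 0.0
```

Emit:
{"api": "play_rows", "payload": {
  "commands": "-0.005 0 0 0 0 0;-0.005 0 0 0 0 0;-0.005 0 0 0 0 0;-0.005 0 0 0 0 0;-0.005 0 0 0 0 0"
}}

```text
time: 3.42
position: [0.4828, -0.0012, 0.021]
tool_rot: [2.329, 2.108, 0.003]
ft_force: [1.9, 5.1, 2.7]
gripper_width: 0.0417
gripper_force: 2.2
```

Emit:
{"api": "play_rows", "payload": {
  "commands": "-0.004 0 0 0 0 0;-0.004 0 0 0 0 0;-0.004 0 0 0 0 0;-0.003 0 0 0 0 0;-0.002 0 0 0 0 0"
}}

```text
time: 3.83
position: [0.4802, -0.0189, 0.0207]
tool_rot: [2.331, 2.106, 0.0]
ft_force: [2.1, 4.9, 5.2]
gripper_width: 0.0418
gripper_force: 2.5
```

```bash
python3 - <<'E'
from h import *
plan((.475,-.0214,.02),-6,5)
c=imaging.read_camera("top"); cv2.imwrite("pics/top2.png",c["color"])
s=imaging.read_camera("scene")
cv2.imwrite("pics/mix2.png",np.vstack([cv2.resize(c["color"][100:250,200:440],(480,300)),cv2.resize(s["color"][90:240,180:420],(480,300))]))
E
```

```text
pos [ 0.4802 -0.0189  0.0207] time 3.83 rot total deg [0.  0.  0.2]
-0.0006 -0.0010 0.0001 0 0 0.0007;-0.0006 -0.0010 0.0001 0 0 0.0007;-0.0006 -0.0010 0.0001 0 0 0.0007;-0.0006 -0.0010 0.0001 0 0 0.0007;-0.0006 -0.0010 0.0001 0 0 0.0007
```

View pics/mix2.png

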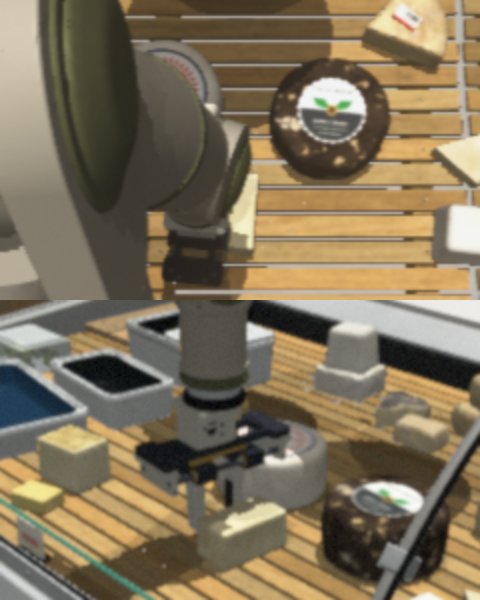

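Emit:
{"api": "play_rows", "payload": {
  "commands": "-0.0015 0 0 0 0 0;-0.001 0 0 0 0 0;0 0 0 0 0 0;0.010 0 0 0 0 0;0.020 0 0 0 0 0"
}}

```text
time: 4.35
position: [0.4821, 0.0068, 0.0205]
tool_rot: [2.336, 2.101, -0.003]
ft_force: [0.1, 1.4, 0.6]
gripper_width: 0.0419
gripper_force: 0.0
```

Emit:
{"api": "play_rows", "payload": {
  "commands": "0.020 0 0 0 0 0;0.010 0 -0.02 0 0 0;0 0 -0.04 0 0 0;0 0 -0.04 0 0 0;0 0 -0.02 0 0 0"
}}

```text
time: 4.77
position: [0.4859, 0.039, 0.1436]
tool_rot: [2.331, 2.105, 0.001]
ft_force: [0.7, -0.4, -0.9]
gripper_width: 0.0419
gripper_force: 0.0
```

```bash
python3 - <<'E'
from h import *
s=arm.state(); print(s["joint_positions"].round(3))
c=imaging.read_camera("top"); cv2.imwrite("pics/top3.png",c["color"])
try: print(block(c,roi=(285,175,345,235)))
except Exception as e: print(e)
plan((.412,-.05,.13),84,15)
E
```

```text
[-0.457  0.455  0.361  2.224 -0.325  0.51   0.055]
(array([ 0.48900476, -0.05917632]), [54.576873779296875, 99.31763458251953], np.float32(-4.737808))
pos [0.4871 0.0391 0.1455] time 4.82 rot total deg [  0.3   0.1 -89.8]
-0.0064 -0.0044 0.0010 0 0 -0.1045;-0.0059 -0.0050 0.0010 0 0 -0.1045;-0.0054 -0.0056 0.0010 0 0 -0.1045;-0.0048 -0.0061 0.0010 0 0 -0.1045;-0.0041 -0.0066 0.0010 0 0 -0.1045
-0.0034 -0.0070 0.0010 0 0 -0.1045;-0.0026 -0.0073 0.0010 0 0 -0.1045;-0.0019 -0.0075 0.0010 0 0 -0.1045;-0.0011 -0.0077 0.0010 0 0 -0.1045;-0.0002 -0.0078 0.0010 0 0 -0.1045
0.0006 -0.0078 0.0010 0 0 -0.1045;0.0014 -0.0076 0.0010 0 0 -0.1045;0.0022 -0.0075 0.0010 0 0 -0.1045;0.0029 -0.0072 0.0010 0 0 -0.1045;0.0037 -0.0069 0.0010 0 0 -0.1045
```

Emit:
{"api": "play_rows", "payload": {
  "commands": "-0.0064 -0.0044 0 0 0 -0.1045;-0.006 -0.005 0 0 0 -0.1045;-0.0054 -0.0056 0 0 0 -0.1045;-0.0048 -0.006 0 0 0 -0.1045;-0.004 -0.0066 0 0 0 -0.1045",
  "claw": 0.12
}}

```text
time: 5.23
position: [0.4601, 0.009, 0.1402]
tool_rot: [-1.701, -2.64, 0.001]
ft_force: [0.7, -0.2, -0.3]
gripper_width: 0.0141
gripper_force: 0.0
```

Emit:
{"api": "play_rows", "payload": {
  "commands": "-0.0034 -0.007 0 0 0 -0.1045;-0.0026 -0.0073 0 0 0 -0.1045;-0.002 -0.0075 0 0 0 -0.1045;-0.001 -0.0077 0 0 0 -0.1045;0 -0.0078 0 0 0 -0.1045"
}}

```text
time: 5.65
position: [0.4349, -0.0207, 0.1401]
tool_rot: [-0.961, -2.989, 0.001]
ft_force: [-0.7, -0.4, -0.2]
gripper_width: 0.0111
gripper_force: 0.0
```

Emit:
{"api": "play_rows", "payload": {
  "commands": "0.0006 -0.0078 0 0 0 -0.1045;0.0014 -0.0076 0 0 0 -0.1045;0.0022 -0.0075 0 0 0 -0.1045;0.003 -0.0072 0 0 0 -0.1045;0.0037 -0.007 0 0 0 -0.1045"
}}

```text
time: 6.07
position: [0.4096, -0.0505, 0.1402]
tool_rot: [-0.156, -3.136, -0.0]
ft_force: [0.7, 0.4, -0.3]
gripper_width: 0.011
gripper_force: 0.0
```

```bash
python3 - <<'E'
from h import *
s=arm.state(); print(s["joint_positions"].round(3))
plan((.412,-.0515,.02),84,5)
E
```

```text
[ 0.083  0.374 -0.128  2.359  0.116  0.415  1.328]
pos [ 0.4096 -0.0505  0.1402] time 6.07 rot total deg [-0.  -0.1  0.3]
-0.0005 -0.0002 0.0240 0 0 0.0011;-0.0005 -0.0002 0.0240 0 0 0.0011;-0.0005 -0.0002 0.0240 0 0 0.0011;-0.0005 -0.0002 0.0240 0 0 0.0011;-0.0005 -0.0002 0.0240 0 0 0.0011
```

Emit:
{"api": "play_rows", "payload": {
  "commands": "0 0 0.024 0 0 0;0 0 0.024 0 0 0;0 0 0.024 0 0 0;0 0 0.024 0 0 0;0 0 0.024 0 0 0"
}}

```text
time: 6.48
position: [0.4079, -0.0514, 0.0357]
tool_rot: [-0.163, -3.129, 0.008]
ft_force: [-0.7, -0.5, 0.4]
gripper_width: 0.0115
gripper_force: 0.0
```

Emit:
{"api": "play_rows", "payload": {
  "commands": "-0.004 0 0 0 0 0;-0.004 0 0 0 0 0;-0.004 0 0 0 0 0;-0.004 0 0 0 0 0;-0.004 0 0 0 0 0"
}}

```text
time: 6.9
position: [0.4297, -0.0545, 0.0392]
tool_rot: [-0.164, -3.133, 0.009]
ft_force: [-4.7, 1.0, 4.1]
gripper_width: 0.011
gripper_force: 2.4
```

Emit:
{"api": "play_rows", "payload": {
  "commands": "-0.006 0 0 0 0 0;-0.006 0 0 0 0 0;-0.006 0 0 0 0 0;-0.006 0 0 0 0 0;-0.006 0 0 0 0 0"
}}

```text
time: 7.32
position: [0.4577, -0.0579, 0.0389]
tool_rot: [-0.164, -3.13, 0.01]
ft_force: [-5.3, 1.5, 5.5]
gripper_width: 0.0112
gripper_force: 3.0
```

```bash
python3 - <<'E'
from h import *
c=imaging.read_camera("top"); cv2.imwrite("pics/top4.png",c["color"])
print(arm.state()["position"],block(c,roi=(285,150,345,235)))
s=imaging.read_camera("scene")
cv2.imwrite("pics/mix4.png",np.vstack([cv2.resize(c["color"][100:250,200:440],(480,300)),cv2.resize(s["color"][90:240,180:420],(480,300))]))
E
```

```text
[ 0.4596731  -0.05791846  0.03894611] (array([ 0.56323706, -0.12037283]), [0.0, 0.0], np.float32(0.0))
```

View pics/mix4.png

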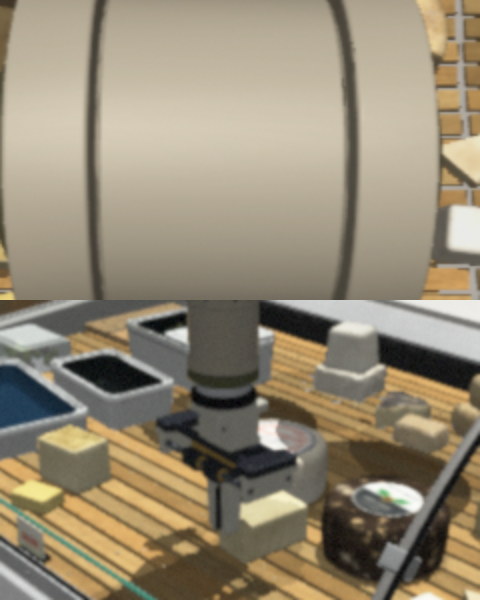

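Emit:
{"api": "play_rows", "payload": {
  "commands": "0.006 0.0015 0 0 0 0;0 0.001 0.009 0 0 0;0 0 0.010 0 0 0;-0.003 0 0 0 0 0;-0.004 0 0 0 0 0"
}}

```text
time: 7.83
position: [0.4601, -0.0551, 0.0194]
tool_rot: [-0.163, -3.132, 0.009]
ft_force: [-2.7, 0.3, 1.5]
gripper_width: 0.0112
gripper_force: 3.9
```

Emit:
{"api": "play_rows", "payload": {
  "commands": "-0.006 0 0 0 0 0;-0.006 0 0 0 0 0;-0.006 0 0 0 0 0;-0.006 0 0 0 0 0;-0.006 0 0 0 0 0"
}}

```text
time: 8.25
position: [0.491, -0.0587, 0.0194]
tool_rot: [-0.164, -3.133, 0.009]
ft_force: [-2.1, 0.5, 2.6]
gripper_width: 0.0113
gripper_force: 1.8
```

```bash
python3 - <<'E'
from h import *
plan((.6495,-.075,.02),84.1,25)
c=imaging.read_camera("top")
s=imaging.read_camera("scene"); w=imaging.read_camera("wrist")
cv2.imwrite("pics/mix5.png",np.vstack([cv2.resize(w["color"][100:300],(640,200)),cv2.resize(s["color"][90:240,180:420],(600,375))[:, :] if 0 else cv2.copyMakeBorder(cv2.resize(s["color"][90:240,180:420],(600,375)),0,0,0,40,0)]))
E
```

```text
pos [ 0.491  -0.0587  0.0194] time 8.25 rot total deg [-0.3 -0.2 -0.1]
-0.0064 0.0000 -0.0000 0 0 -0.0001;-0.0064 0.0000 -0.0000 0 0 -0.0001;-0.0064 0.0000 -0.0000 0 0 -0.0001;-0.0064 0.0000 -0.0000 0 0 -0.0001;-0.0064 0.0000 -0.0000 0 0 -0.0001
-0.0064 0.0000 -0.0000 0 0 -0.0001;-0.0064 0.0000 -0.0000 0 0 -0.0001;-0.0064 0.0000 -0.0000 0 0 -0.0001;-0.0064 0.0000 -0.0000 0 0 -0.0001;-0.0064 0.0000 -0.0000 0 0 -0.0001
-0.0064 0.0000 -0.0000 0 0 -0.0001;-0.0064 0.0000 -0.0000 0 0 -0.0001;-0.0064 0.0000 -0.0000 0 0 -0.0001;-0.0064 0.0000 -0.0000 0 0 -0.0001;-0.0064 0.0000 -0.0000 0 0 -0.0001
-0.0064 0.0000 -0.0000 0 0 -0.0001;-0.0064 0.0000 -0.0000 0 0 -0.0001;-0.0064 0.0000 -0.0000 0 0 -0.0001;-0.0064 0.0000 -0.0000 0 0 -0.0001;-0.0064 0.0000 -0.0000 0 0 -0.0001
-0.0064 0.0000 -0.0000 0 0 -0.0001;-0.0064 0.0000 -0.0000 0 0 -0.0001;-0.0064 0.0000 -0.0000 0 0 -0.0001;-0.0064 0.0000 -0.0000 0 0 -0.0001;-0.0064 0.0000 -0.0000 0 0 -0.0001
```

View pics/mix5.png

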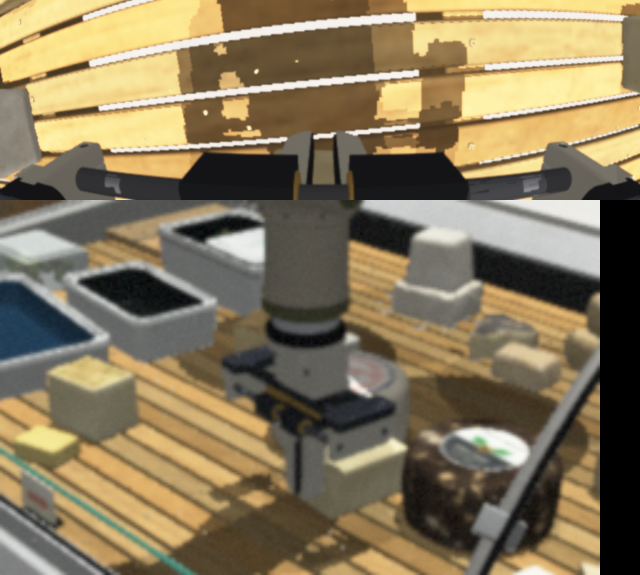

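The scene crop shows the block upright and lengthways, with its front just entering between the wheels. I'll go on pushing and watch the force.

Emit:
{"api": "play_rows", "payload": {
  "commands": "-0.005 0 0 0 0 0;-0.005 0 0 0 0 0;-0.005 0 0 0 0 0;-0.005 0 0 0 0 0;-0.005 0 0 0 0 0"
}}

```text
time: 8.82
position: [0.5137, -0.0612, 0.0192]
tool_rot: [-0.163, -3.13, 0.01]
ft_force: [-5.4, 1.3, 5.6]
gripper_width: 0.0114
gripper_force: 3.0
```

Emit:
{"api": "play_rows", "payload": {
  "commands": "-0.004 0 0 0 0 0;-0.004 0 0 0 0 0;-0.004 0 0 0 0 0;-0.004 0 0 0 0 0;-0.004 0 0 0 0 0"
}}

```text
time: 9.23
position: [0.5336, -0.0633, 0.0191]
tool_rot: [-0.163, -3.13, 0.01]
ft_force: [-5.5, 1.2, 4.0]
gripper_width: 0.0112
gripper_force: 2.9
```

Emit:
{"api": "play_rows", "payload": {
  "commands": "-0.005 0 0 0 0 0;-0.005 0 0 0 0 0;-0.005 0 0 0 0 0;-0.005 0 0 0 0 0;-0.005 0 0 0 0 0"
}}

```text
time: 9.65
position: [0.5585, -0.0658, 0.019]
tool_rot: [-0.163, -3.13, 0.01]
ft_force: [-5.3, 0.4, 5.8]
gripper_width: 0.0112
gripper_force: 3.2
```

Emit:
{"api": "play_rows", "payload": {
  "commands": "-0.005 0 0 0 0 0;-0.005 0 0 0 0 0;-0.005 0 0 0 0 0;-0.005 0 0 0 0 0;-0.005 0 0 0 0 0"
}}

```text
time: 10.07
position: [0.5834, -0.0684, 0.0189]
tool_rot: [-0.163, -3.13, 0.01]
ft_force: [-5.6, 0.4, 5.5]
gripper_width: 0.011
gripper_force: 3.1
```

```bash
python3 - <<'E'
from h import *
c=imaging.read_camera("top"); s=imaging.read_camera("scene")
cv2.imwrite("pics/mix6.png",np.vstack([cv2.resize(c["color"][60:210,220:460],(480,300)),cv2.resize(s["color"][90:240,220:460],(480,300))]))
E
```

```text
(no output)
```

View pics/mix6.png

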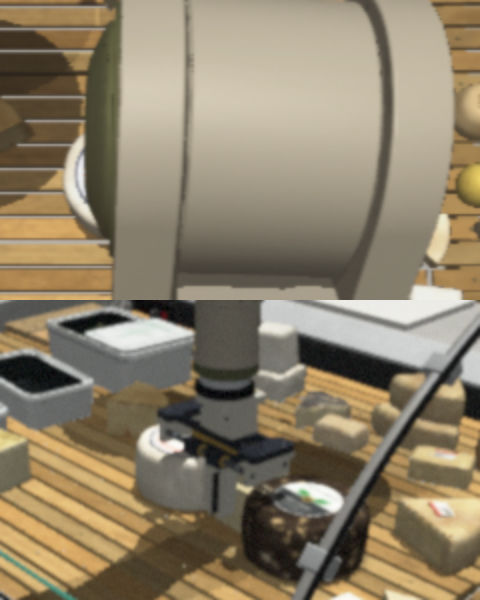

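The block is inside the gap with the gripper body clear above the wheels, and the force is steady at about 5 N.

Emit:
{"api": "play_rows", "payload": {
  "commands": "-0.005 0 0 0 0 0;-0.005 0 0 0 0 0;-0.005 0 0 0 0 0;-0.005 0 0 0 0 0;-0.005 0 0 0 0 0"
}}

```text
time: 10.58
position: [0.6098, -0.071, 0.0188]
tool_rot: [-0.163, -3.133, 0.009]
ft_force: [-4.6, 0.6, 2.7]
gripper_width: 0.0113
gripper_force: 2.3
```

Emit:
{"api": "play_rows", "payload": {
  "commands": "-0.005 0.0002 0 0 0 0;-0.005 0.0002 0 0 0 0;-0.005 0.0002 0 0 0 0;-0.005 0.0002 0 0 0 0;-0.005 0.0002 0 0 0 0"
}}

```text
time: 11.0
position: [0.6346, -0.0726, 0.0188]
tool_rot: [-0.163, -3.132, 0.009]
ft_force: [-6.3, -0.6, 5.0]
gripper_width: 0.0114
gripper_force: 3.0
```

Emit:
{"api": "play_rows", "payload": {
  "commands": "-0.005 0 0 0 0 0;-0.005 0 0 0 0 0;-0.005 0 0 0 0 0;-0.004 0 0 0 0 0;-0.003 0 0 0 0 0"
}}

```text
time: 11.42
position: [0.6568, -0.0749, 0.0187]
tool_rot: [-0.163, -3.133, 0.009]
ft_force: [-5.6, 0.7, 5.7]
gripper_width: 0.0109
gripper_force: 3.1
```

Emit:
{"api": "play_rows", "payload": {
  "commands": "0.005 0 0 0 0 0;0.010 0 0 0 0 0;0.010 0 0 0 0 0;0 0 -0.02 0 0 0;0 0 -0.04 0 0 0"
}}

```text
time: 11.83
position: [0.6279, -0.0715, 0.0753]
tool_rot: [-0.162, -3.126, 0.009]
ft_force: [1.5, -0.7, -0.3]
gripper_width: 0.0112
gripper_force: 0.0
```

Emit:
{"api": "play_rows", "payload": {
  "commands": "0 0 -0.04 0 0 0;0 0 -0.04 0 0 0;0.02 0 -0.04 0 0 0;0.04 0.01 0 0 0 0;0.04 0.01 0 0 0 0"
}}

```text
time: 12.25
position: [0.5364, -0.0412, 0.1982]
tool_rot: [0.166, 3.136, -0.009]
ft_force: [-1.4, 0.7, -1.0]
gripper_width: 0.0108
gripper_force: 0.0
```

Emit:
{"api": "play_rows", "payload": {
  "commands": "0.03 0.03 0 0 0 0;0 0.04 0 0 0 0;0 0.04 0 0 0 0;0 0.04 0 0 0 0;0 0.04 0 0 0 0"
}}

```text
time: 12.67
position: [0.526, 0.1518, 0.1955]
tool_rot: [-0.164, -3.134, 0.009]
ft_force: [0.6, 0.4, -1.0]
gripper_width: 0.0112
gripper_force: 0.0
```

Emit:
{"api": "play_rows", "payload": {
  "commands": "0 0.04 0 0 0 0;0 0.04 0 0 0 0;0 0.04 0 0 0 0;0 0 0 0 0 0;0 0 0 0 0 0"
}}

```text
time: 13.08
position: [0.538, 0.2724, 0.1941]
tool_rot: [-0.156, -3.133, 0.008]
ft_force: [-0.1, -1.4, -0.2]
gripper_width: 0.0114
gripper_force: 0.0
```

```bash
python3 - <<'E'
from h import *
c=imaging.read_camera("top"); cv2.imwrite("pics/top7.png",c["color"])
for z in(.052,): print(block(c,z,roi=(300,80,350,165)))
E
```

```text
(array([ 0.60431586, -0.13657001]), [5.305395603179932, 5.516264915466309], np.float32(0.08970486))
```

View pics/top7.png

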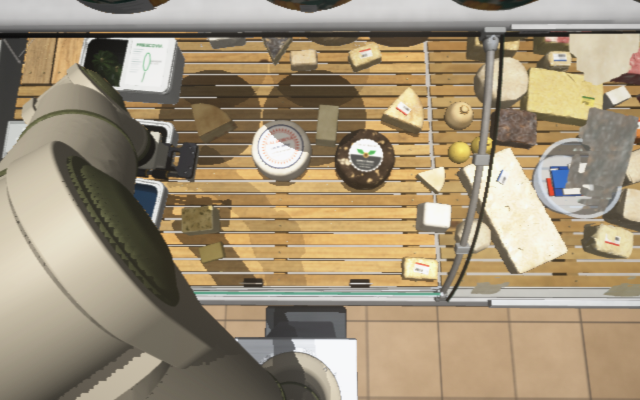

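The block, now in shade at about (327,123), is beyond the gap, with its rear edge near row 140 (x≈0.665 against a tightest point at 0.63). The other cheeses are where they were, and the arm is clear.

```bash
python3 - <<'E'
from h import *
c=imaging.read_camera("top"); print(onz(c,(325,141),.052).round(3)); print(arm.hand_in())
E
```

```text
[ 0.663 -0.078  0.052]
the job is handed in; nothing more can be done
None
```

I straightened the cheese block and pushed it lengthways through the gap, flat on the deck all the way; its rear end is about 33 mm past the tightest point, the other cheeses look unmoved, the fingers are clear, and the job is handed in (no verdict shown) at about 13 s.

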